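Unhook the red extinguisher bracket from its keyhole stud

ROBOT

A 6-joint arm with a two-finger parallel gripper is mounted at the origin on the work surface. World frame = base frame: x ahead of the robot, y to its left, z up, the work surface at z = 0. Lengths are in m, angles in rad, forces in N, time in s.
With the tool pointing down it reaches from about 0.425 to 0.95 m from the base axis. Payload 14.7 kg.
Tool frame: the origin (TCP) lies on the centre line of the jaws, within the pads' length; the fingertips stand 14 mm ahead of it and the grasp point (between the pads) lies 5 mm behind it (robot.tip_reach is the distance from the TCP to the fingertips, in m); z points along the fingers, y is the line along which they close (so a half turn about z gives the same grasp; the last joint's range is limited). The gripper opens to 85 mm and grips with 20 to 120 N. Pads are 22 mm wide; open, the fingers measure 114 mm over their backs; the gripper's body (76 mm by 85 mm) begins 54 mm behind the grasp point. The pads swing forward as they close: fully open they stand 13 mm farther back than shut.
Start: joints at [-1.353, 0.48, 1.596, -0, 1.065, -0.047], TCP at [0.17, -0.627, 0.245] pointing down, gripper open.
Joint ranges: [-2.75, 2.75], [-0.82, 2.05], [0.23, 2.67], [-1.56, 4.7], [0.09, 2.69], [-2.92, 2.92]. Speed limits (rad/s): [1.89, 1.89, 2.39, 3.01, 3.01, 3.01].

INTERFACE

Orientations are given as a rotation vector (axis times angle).
In Python, from station import robot gives the robot as it stands.
- The arm moves only by the tool drive_tool, never from a script. Its argument "rows" is a list of rows, each a list of 2 entries, a list of its own where there are three numbers: the shift along the tool's x, y, z in mm, then the turn about the tool's z in units of 6 degrees (1.0 is 6 degrees). In form: [[[x, y, z], yaw], ...]. A call has 1 to 12 rows; each row shifts and turns the commanded pose from where the row before left it, along the tool's axes as they then stand; what a row does not reach is not made up. A row lasts 1/10 s, in which the tool goes at most 50 mm and 8.59 degrees, less where a joint would pass 70% of its speed; a pose out of reach is approached as far as the arm can. A call with a gripper value outside its range is refused whole. "hand" is the opening in per cent of the stroke, from 0 (shut) to 100 (fully open), set as the call begins (left out, the last holds). The fingers move at their own pace and stop on an object; "force" is the grip in N (left out, the last holds). Time passes only in rows, so rows that do not move let the fingers close. It gives the time, the measured TCP pose, the force, the opening and the grip force at its end, in the units of the state.
- robot.get_state(): the state, without advancing time (a new reading comes with each control period).
- robot.get_image(name): name is "scene" or "top"; returns (picture, depth): 400x640x3 uint8, red, green, blue; 400x640 float32, m along the optical axis (not along the pixel's ray), 0 where there is no reading.
- robot.get_calibration(name): a dict with "K" (3x3 intrinsics, pixels), "rvec" (rotation vector, rad) and "tvec" (3), from world to camera coordinates, as OpenCV has them. Camera axes: x right, y down, z forward; pixel columns grow to the right and rows downward; lengths in m; the calibration is good to about 2 mm. A picture is of the moment at which its call begins. get_calibration takes no time and is no camera call.
- robot.job_done(): hands the job in; it is judged then, once.
The state is a dict: "clock": time; "joints": joint angles; "joint_vel": joint speeds; "joint_torque": joint torques, N m; "tool_pos": TCP position; "orientation": TCP orientation; "wrist_force": force on the tool from outside, world axes, zero at the start; "ft_torque": the same for the moment, N m; "width": finger opening in m; "gripper_force": force on a finger pad.
Only numpy, scipy, OpenCV 4.12 (cv2) and the standard library are available. Lean on these libraries where they do the work, as an engineer would, in place of code of your own. Each camera call takes 0.05 s, during which the arm holds its last target. There are 200 camera calls.

TASK

Take the red extinguisher bracket down from the sloping board: slide it up the board until the stud stands in the wide end of its keyhole, then lift it off and lower it to the floor of the blue tray before letting go, lying flat on its back plate with its arm up. Leave the other two brackets hanging, and do not disturb the other things on the table.

Things in the scene. Friction and masses are not known exactly. Their poses are not given: they have to be found in the camera images.
- red_bracket: red steel bracket, 0.25 to 0.5 kg, on any one of the three studs, flat on the board, axes parallel to the board's. Back plate 130 (own x) x 60 (y) x 5; origin: centre of its underside, z out of the plate. Keyhole along x: narrow part 11 wide, ends at x = +52; wide end at its other end, see red_wide. It hangs with the stud at x = +48, at the narrow end; its own weight draws it back down the slick board.
- red_wide (a point): centre of the wide end of the red bracket's keyhole (an octagonal hole 26 across), at x = +9, y = 0, z = 0 in the bracket's frame. The bracket must go 39 up the board (its +x) to bring this point to the stud's axis (ease it up 2 off the face so that it does not bind); the 18 mm head then has 4 of play each way and the bracket comes off along the board's z.
- red_grip (a point): a point to grip the red bracket, on its arm at x = -38, y = 0, z = 45 in the bracket's frame. The arm is flat-sided, 14 thick (own y) x 40 long (own x), stands straight out of the plate to z = 62 and has a black rubber top.
- board: fixed grey hanging board with yellow top edge, 220 (own x) x 290 (y), sloping down towards the robot at 25 degrees from level. Origin: centre of its face, 100 above the table; x up the slope (away from the robot), z out of the face. Three studs at x = +50, y = -95, 0, +95: neck diameter 8, head diameter 18, the head from 9 to 13 above the face.
- blue_tray: fixed blue open tray, 240 (own x) x 200 (y) x 60 tall outside, walls and floor 5 thick, empty, to the left or right of the board. Origin: centre of its underside, on the table; z up.
- green_tray: fixed green open tray of the same size, on the other side, with the carton in it; not to be used. Origin: centre of its underside.
- blue_bracket: blue bracket hanging on another stud; stays there. Same plate; its arm, 14 thick, stands to z = 55 with a top bar 50 long.
- grey_bracket: bare metal bracket hanging on another stud; stays there. Same plate; its arm is a round post, diameter 18, at x = -38, with a black cap of diameter 26, to z = 56.
- carton: brown cardboard carton 110 x 80 x 70, standing in the green tray. Not to be disturbed.
- spray_can: upright spray can, diameter 60, 170 tall, beyond the board, to the right. Not to be disturbed.
- jar: upright jar with yellow cap, diameter 72, 100 tall, beyond the board, to the left. Not to be disturbed.
- tape_roll: yellow roll of tape lying flat, diameter 100, 45 tall. Not to be disturbed.
- hammer: hammer lying on the table, 200 long. Not to be disturbed.
- yellow_box: yellow plastic box 80 x 120 x 60 on the table, before the board. Not to be disturbed.
Things that resemble listed ones, but are neither listed nor needed, are in the scene too. Leave any pink look-alike of the grey_bracket alone.

How it is judged:
On the way, in this order (a step that is already met when the one before it is completed fails the run):
1. the red bracket has been slid up the board, still flat on it, until the stud stands in the wide end of its keyhole (33 to 45 mm up from where it hung) (x of red_bracket in the frame of board between 0.035 and 0.047 m and z of red_bracket in the frame of board below 0.008 m and contact force between the fingers and red_bracket above 0.5 N), for 0.05 s.
2. the gripper has lifted it clear of the stud, 30 mm or more off the board's face (z of red_bracket in the frame of board above 0.03 m and contact force between the fingers and red_bracket above 0.5 N), for 0.1 s.
3. still held, it has been lowered to within 40 mm of the table inside the blue tray (x of red_bracket in the frame of blue_tray between -0.11 and 0.11 m and y of red_bracket in the frame of blue_tray between -0.09 and 0.09 m and z of red_bracket in the frame of blue_tray below 0.04 m and contact force between the fingers and red_bracket above 0.5 N), for 0.1 s.
At the end, for the whole second after the job is handed in: the red bracket lies released and still in the blue tray, back plate flat on the tray floor (tilt under 0.12 rad, origin less than 12 mm above the tray's underside), arm up; the blue and grey brackets still hang at the narrow ends of their keyholes (within about 8 mm) (x of red_bracket in the frame of blue_tray between -0.11 and 0.11 m and y of red_bracket in the frame of blue_tray between -0.09 and 0.09 m and z of red_bracket in the frame of blue_tray between 0 and 0.012 m and angle between red_bracket's own z axis and vertical below 0.12 rad and linear speed of red_bracket below 0.02 m/s and contact force between the fingers and red_bracket below 0.1 N and x of blue_bracket in the frame of board between -0.005 and 0.012 m and z of each of blue_bracket, grey_bracket in the frame of board below 0.006 m and x of grey_bracket in the frame of board between -0.005 and 0.012 m); the robot touches nothing.
It fails at once if the blue or the grey bracket is shifted by more than 8 mm (distance of any of blue_bracket, grey_bracket from where it was at the start of the episode above 0.008 m).
It fails at once if one of the other loose things is shifted by more than 20 mm (distance of any of carton, spray_can, jar, tape_roll, hammer, yellow_box from where it was at the start of the episode above 0.02 m).
It also fails if it takes over 42 s, if anything falls off the work surface, if the arm or the gripper's body presses on something with over 40 N, if the wrist force passes 120 N, or if a joint passes its speed limit or range.

## Working session

There is one attempt and no reset: what is moved stays moved. The work goes in short steps, Python scripts to look and compute and a tool call to move; the robot and the scene stay as the last step left them, time stands still between calls to the robot, and variables do not carry over. Pictures are saved under pics/ and viewed, at most 10 in all, crops included, and the job is handed in when it is done.

Besides the shell and the picture viewer there is one more tool, called by a JSON object that holds its "api" and its "payload", one argument or row to a line. drive_tool: Moves the arm, as the interface text tells. Its arguments: {"type":"object","properties":{"rows":{"type":"array"},"hand":{"type":"number"},"force":{"type":"number"}},"required":["rows"]}

```bash
mkdir -p pics; python3 - <<'E'
from station import robot
import cv2,numpy as np
for n in("scene","top"):
    p,d=robot.get_image(n);np.savez(f"{n}0.npz",p=p,d=d);cv2.imwrite(f"pics/{n}0.png",p[:,:,::-1])
    c=robot.get_calibration(n);print(n,c)
print(robot.get_state())
E
```

```text
scene {'K': array([[449.02728618,   0.        , 319.37198765],
       [  0.        , 449.02728618, 202.5618575 ],
       [  0.        ,   0.        ,   1.        ]]), 'rvec': array([ 1.41200379,  2.04033926, -0.9318682 ]), 'tvec': array([ 0.1949059 , -0.24366886,  1.71466803])}
top {'K': array([[415.1509352 ,   0.        , 319.31876145],
       [  0.        , 415.1509352 , 204.95743924],
       [  0.        ,   0.        ,   1.        ]]), 'rvec': array([ 2.16110081, -2.22281411,  0.08255795]), 'tvec': array([0.004391  , 0.57291642, 1.16908996])}
{'clock': 0.1, 'joints': array([-1.35259085e+00,  4.80767527e-01,  1.59677897e+00, -2.19627493e-05,
        1.06512864e+00, -4.65660796e-02]), 'joint_vel': array([ 6.24545860e-06, -3.86710189e-04, -3.77395744e-03, -7.80641979e-04,
       -1.17962297e-04, -1.21730979e-03]), 'joint_torque': array([ 2.61665642e-03, -9.52253866e+01, -4.31038034e+01, -8.95484732e-05,
        5.43951988e-03,  2.87415071e-05]), 'tool_pos': array([ 0.1700577 , -0.62700169,  0.24474949]), 'orientation': array([-3.11303342e+00, -4.14562839e-01,  1.75746852e-04]), 'wrist_force': array([-0.26041261, -0.10237094, -0.11173295]), 'ft_torque': array([-0.02443674,  0.04853116, -0.00625641]), 'gripper_force': 0.0, 'width': 0.08505374175369888}
```

View pics/scene0.png

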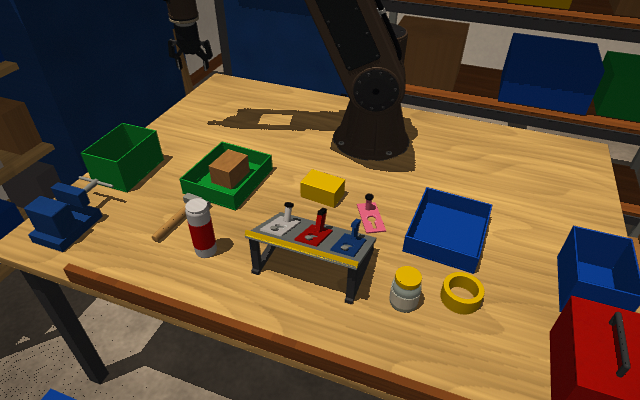

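View pics/top0.png

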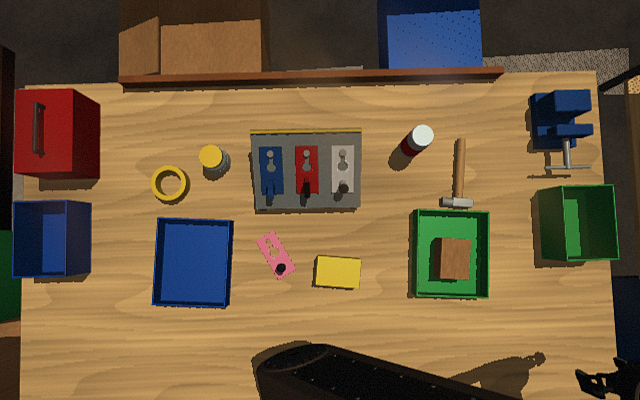

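Scene view: the board stands centre at (310,235), with the grey, red and blue brackets at (285,220), (315,232) and (352,240). The blue tray is at (450,230). 
Top view: the board is at (305,170), the red bracket at (307,170) on the middle stud, and the blue tray at (193,262).

- **Red candidates:** the bracket (307,170), toolbox (57,133), spray can (415,140) and pink bracket (275,255). Only the one at (307,170) is a red keyholed plate on a stud.
- **Blue tray candidates:** (193,262), and the bin at (52,238). The first is the low 240x200 tray next to the board. I'll check the sizes.

```bash
cat >h.py <<'E'
import cv2,numpy as np
from station import robot
def cloud(n,d):
    c=robot.get_calibration(n);R=cv2.Rodrigues(np.array(c["rvec"]))[0];K=c["K"]
    v,u=np.mgrid[:400,:640]
    P=np.stack([(u-K[0,2])/K[0,0]*d,(v-K[1,2])/K[1,1]*d,d],-1)
    W=(P-np.array(c["tvec"]).ravel())@R
    W[d<=0]=np.nan
    return W
def hsv(p):return cv2.cvtColor(p,cv2.COLOR_RGB2HSV)
E
python3 - <<'E'
from h import *
np.set_printoptions(precision=4,suppress=True)
z=np.load("top0.npz");p,d=z["p"],z["d"];W=cloud("top",d);H=hsv(p)
h,s,v=[H[...,i].astype(int) for i in range(3)]
roi=np.zeros(h.shape,bool);roi[120:216,245:365]=1
cv2.imwrite("pics/crop.png",cv2.resize(p[115:225,235:375,::-1],None,fx=5,fy=5,interpolation=cv2.INTER_CUBIC))
g=roi&(s<60)&(v>50)&(v<140)&(W[...,2]>.04)
P=W[g];c=np.nanmedian(P,0)
for _ in range(4):
    q=P[np.isfinite(P).all(1)]
    if _: q=q[abs((q-c)@n)<.004]
    c=q.mean(0);n=np.linalg.svd(q-c,full_matrices=False)[2][2];n*=np.sign(n[2])
print("board n",n,"slope",np.degrees(np.arccos(n[2])),"heading",np.degrees(np.arctan2(-n[1],-n[0])),"N",len(q))
# board face pixels incl brackets: rect of points within plane in plan view
bm=roi&(abs((W-c)@n)<.012)
xy=W[bm][:,:2]; r=cv2.minAreaRect(xy.astype(np.float32)); print("board rect",r,"pl z at ctr",c[2]-(n[:2]@(np.array(r[0])-c[:2]))/n[2])
red=roi&((h<8)|(h>172))&(s>150)&(v>60)
R=W[red];hh=(R-c)@n
pl=R[abs(hh-.005)<.006];r=cv2.minAreaRect(pl[:,:2].astype(np.float32));print("red plate",len(pl),r,pl.mean(0),np.median(hh[abs(hh-.005)<.006]))
bl=roi&(v<45)&((W-c)@n>.05)&((W-c)@n<.075);bl[:,:292]=0;bl[:,325:]=0
print("rubber",bl.sum(),W[bl].mean(0),((W[bl]-c)@n).max(),"px",np.argwhere(bl).mean(0))
rt=roi.copy();a=rt&((W-c)@n>.03)&((W-c)@n<.075);a[:,:292]=0;a[:,325:]=0
print("arm",a.sum(),W[a].mean(0),W[a].min(0),W[a].max(0))
for nm,(a0,a1,b0,b1) in dict(tray=(210,315,145,240),bin=(190,285,5,100)).items():
    m=np.zeros_like(roi);m[a0:a1,b0:b1]=1;m&=(h>100)&(h<130)&(s>120)&(W[...,2]>-.01)
    Q=W[m];r=cv2.minAreaRect(Q[:,:2].astype(np.float32));rim=Q[Q[:,2]>np.nanpercentile(Q[:,2],99)-.01]
    print(nm,r,"rim",cv2.minAreaRect(rim[:,:2].astype(np.float32)),rim[:,2].mean(),"floor",np.median(Q[:,2]))
E
```

```text
board n [-0.423   0.0036  0.9061] slope 25.02817088961343 heading -0.48759297655567124 N 4254
board rect ((0.6660978198051453, 0.020097926259040833), (0.29046133160591125, 0.20293888449668884), 89.72798156738281) pl z at ctr 0.10029934024989012
red plate 804 ((0.6624146103858948, 0.02059280127286911), (0.060426246374845505, 0.11856180429458618), 89.4747314453125) [0.6663 0.0201 0.1057] 0.004750733791402983
rubber 77 [0.606  0.0204 0.1406] 0.06558835053581157 px [189.2857 306.8442]
arm 96 [0.6108 0.0203 0.139 ] [0.587  0.0143 0.1199] [0.6354 0.0274 0.1498]
tray ((0.41844314336776733, 0.3564061224460602), (0.22341300547122955, 0.25051748752593994), 86.1353530883789) rim ((0.4239823818206787, 0.3450005352497101), (0.20124587416648865, 0.23792855441570282), 86.13395690917969) 0.057477232570275115 floor 0.004589878411257443
bin ((0.4940226674079895, 0.7365518808364868), (0.18371529877185822, 0.20920053124427795), 89.67379760742188) rim ((0.499961793422699, 0.7178645730018616), (0.1461431384086609, 0.19756419956684113), 89.86418914794922) 0.11711915276985517 floor 0.04540358364088448
```

View pics/crop.png

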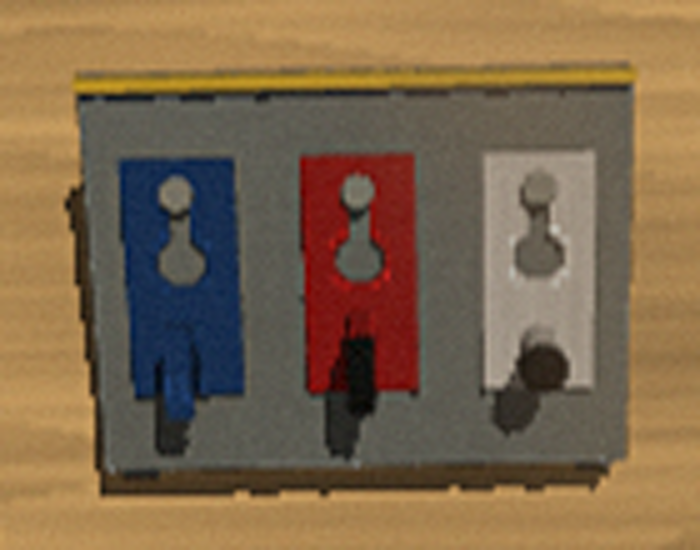

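The crop shows the red bracket on the middle stud at about (307,170), with its stud head at the narrow end of the keyhole and its black-topped arm at (307,189). The tray at (193,262) measures 238 x 201 mm with its rim at 57 mm, so it fits. The bin's rim is at 117 mm, so it doesn't. The grasp point is about (0.6125, 0.0203, 0.125).

{"api": "drive_tool", "payload": {
  "rows": [
    [[0, 0, 0], 1.3],
    [[0, 0, 0], 1.3],
    [[20, -29.5, 0], 0],
    [[20, -29.5, 0], 0],
    [[20, -29.5, 0], 0],
    [[20, -29.5, 0], 0],
    [[20, -29.5, 0], 0],
    [[20, -29.5, 0], 0],
    [[20, -29.5, 0], 0],
    [[20, -29.5, 0], 0],
    [[20, -29.5, 0], 0],
    [[20, -29.5, 0], 0]
  ],
  "hand": 100
}}

```text
clock: 1.3
tool_pos: [0.3728, -0.3325, 0.2452]
orientation: [-3.141, 0.012, 0.0]
wrist_force: [-0.0, 0.8, 0.1]
width: 0.0856
gripper_force: 0.0
```

{"api": "drive_tool", "payload": {
  "rows": [
    [[20, -29.5, 0], 0],
    [[20, -29.5, 0], 0],
    [[20, -29.5, 0], 0],
    [[20, -29.5, 0], 0],
    [[20, -29.5, 0], 0],
    [[20, -29.5, 0], 0],
    [[20, -29.5, 0], 0],
    [[20, -29.5, 0], 0],
    [[20, -29.5, 0], 0],
    [[20, -29.5, 0], 0],
    [[20, -29.5, 0], 0],
    [[0, 0, 0], 0]
  ]
}}

```text
clock: 2.5
tool_pos: [0.5966, -0.0078, 0.2449]
orientation: [-3.141, 0.008, -0.001]
wrist_force: [0.8, -1.4, 0.2]
width: 0.0855
gripper_force: 0.0
```

{"api": "drive_tool", "payload": {
  "rows": [
    [[8, -14, 0], 0],
    [[8, -14, 0], 0],
    [[0, 0, 25], 0],
    [[0, 0, 25], 0],
    [[0, 0, 25], 0],
    [[0, 0, 0], 0]
  ]
}}

```text
clock: 3.1
tool_pos: [0.6092, 0.0171, 0.1674]
orientation: [-3.141, 0.012, 0.008]
wrist_force: [-0.5, 0.3, -0.3]
width: 0.0852
gripper_force: 0.0
```

```bash
python3 - <<'E'
from h import *
p,d=robot.get_image("scene");cv2.imwrite("pics/near.png",cv2.resize(p[150:290,210:410,::-1],None,fx=4,fy=4,interpolation=cv2.INTER_CUBIC))
s=robot.get_state();print(s["tool_pos"],s["wrist_force"],s["joints"])
E
```

```text
[0.61016763 0.01704116 0.16929132] [0.28300106 0.53144362 0.97162917] [-2.17614275e-02  5.10001505e-01  1.76098242e+00  5.17828857e-05
  8.73511203e-01  1.55682222e+00]
```

View pics/near.png

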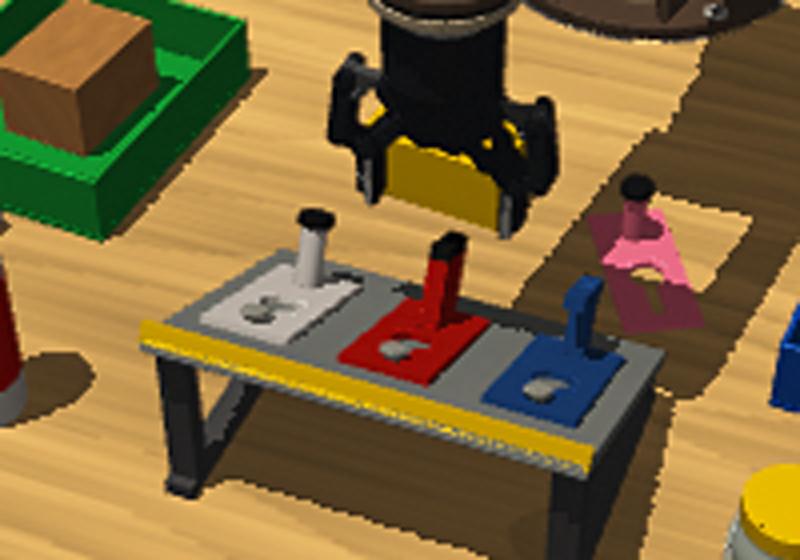

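The jaws, at about (455,200) in the crop, straddle the red arm at (447,275), and both neighbours are clear of them. Next I'll descend and close.

{"api": "drive_tool", "payload": {
  "rows": [
    [[2.5, -3.5, 10], 0],
    [[0, 0, 20], 0],
    [[0, 0, 19], 0],
    [[0, 0, 0], 0],
    [[0, 0, 0], 0]
  ]
}}

```text
clock: 3.65
tool_pos: [0.614, 0.0205, 0.1221]
orientation: [-3.142, 0.012, -0.001]
wrist_force: [-0.3, -0.7, -0.2]
width: 0.0851
gripper_force: 0.0
```

{"api": "drive_tool", "payload": {
  "rows": [
    [[0, 0, 0], 0],
    [[0, 0, 0], 0],
    [[0, 0, 0], 0],
    [[0, 0, 0], 0],
    [[0, 0, 0], 0],
    [[0, 0, 0], 0],
    [[0, 0, 0], 0],
    [[0, 0, 0], 0]
  ],
  "hand": 0,
  "force": 60
}}

```text
clock: 4.45
tool_pos: [0.6135, 0.0204, 0.1216]
orientation: [-3.142, 0.012, -0.0]
wrist_force: [-2.0, 0.2, 6.5]
width: 0.0131
gripper_force: 58.4
```

{"api": "drive_tool", "payload": {
  "rows": [
    [[-0.5, 0, -1], 0],
    [[-0.4, 0, -0.8], 0],
    [[0, 0, 0], 0],
    [[0, 0, 0], 0]
  ]
}}

```text
clock: 4.85
tool_pos: [0.6128, 0.0204, 0.1231]
orientation: [-3.142, 0.012, -0.0]
wrist_force: [3.3, 0.5, -4.7]
width: 0.0136
gripper_force: 58.5
```

{"api": "drive_tool", "payload": {
  "rows": [
    [[3, 0, -1.4], 0],
    [[3, 0, -1.4], 0],
    [[3, 0, -1.4], 0],
    [[3, 0, -1.4], 0],
    [[3, 0, -1.4], 0],
    [[3, 0, -1.4], 0],
    [[0, 0, 0], 0],
    [[0, 0, 0], 0]
  ]
}}

```text
clock: 5.65
tool_pos: [0.6305, 0.0203, 0.1315]
orientation: [-3.142, 0.012, 0.0]
wrist_force: [-0.5, 0.2, -5.0]
width: 0.0134
gripper_force: 58.3
```

{"api": "drive_tool", "payload": {
  "rows": [
    [[3, 0, -1.4], 0],
    [[3, 0, -1.4], 0],
    [[3, 0, -1.4], 0],
    [[3, 0, -1.4], 0],
    [[3, 0, -1.4], 0],
    [[2.5, 0, -1.3], 0],
    [[0, 0, 0], 0],
    [[0, 0, 0], 0]
  ]
}}

```text
clock: 6.45
tool_pos: [0.648, 0.0201, 0.1397]
orientation: [3.142, -0.012, -0.0]
wrist_force: [-0.5, 0.1, -4.7]
width: 0.0131
gripper_force: 58.4
```

```bash
python3 - <<'E'
from h import *
p,d=robot.get_image("scene");cv2.imwrite("pics/slid.png",cv2.resize(p[180:270,230:390,::-1],None,fx=5,fy=5,interpolation=cv2.INTER_CUBIC))
s=robot.get_state();print(s["tool_pos"],s["wrist_force"])
E
```

```text
[0.64792605 0.02013006 0.13972779] [-0.40847098 -0.19524645 -4.33470439]
```

View pics/slid.png

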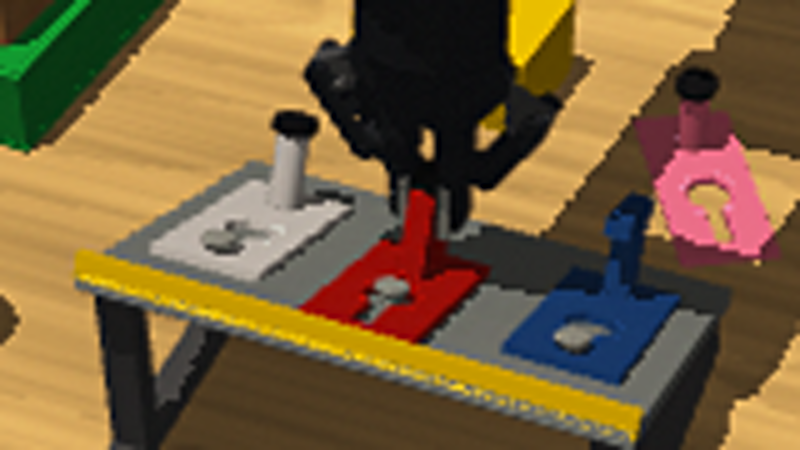

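The red plate has slid up: the stud head at (390,292) now sits in the wide end of the keyhole, and the narrow slot points towards the yellow edge. Next I'll lift it off along the board normal.

{"api": "drive_tool", "payload": {
  "rows": [
    [[-1.3, 0, -2.7], 0],
    [[-1.3, 0, -2.7], 0],
    [[-1.3, 0, -2.7], 0],
    [[-1.3, 0, -2.7], 0],
    [[0, 0, 0], 0]
  ]
}}

```text
clock: 7.0
tool_pos: [0.6429, 0.0202, 0.1512]
orientation: [3.142, -0.012, 0.001]
wrist_force: [0.8, -0.4, -4.3]
width: 0.0133
gripper_force: 58.4
```

{"api": "drive_tool", "payload": {
  "rows": [
    [[-2.1, 0, -4.5], 0],
    [[-2.1, 0, -4.5], 0],
    [[-2.1, 0, -4.5], 0],
    [[-2.1, 0, -4.5], 0],
    [[-2.1, 0, -4.5], 0],
    [[-2.1, 0, -4.5], 0],
    [[0, 0, -15], 0],
    [[0, 0, -20], 0],
    [[0, 0, -20], 0],
    [[0, 0, -20], 0],
    [[0, 0, -20], 0],
    [[0, 0, 0], 0]
  ]
}}

```text
clock: 8.2
tool_pos: [0.6318, 0.0202, 0.2762]
orientation: [3.142, -0.012, 0.008]
wrist_force: [0.4, -0.4, -4.0]
width: 0.0133
gripper_force: 58.8
```

{"api": "drive_tool", "payload": {
  "rows": [
    [[-12, -14.5, 0], 0],
    [[-24, -29.4, 0], 0],
    [[-24, -29.4, 0], 0],
    [[-24, -29.4, 0], 0],
    [[-24, -29.4, 0], 0],
    [[-24, -29.4, 0], 0],
    [[-24, -29.4, 0], 0],
    [[-24, -29.4, 0], 0],
    [[-24, -29.4, 0], 0],
    [[-24, -29.4, 0], 0],
    [[-24, -29.4, 0], 0],
    [[-12, -14.5, 0], 0]
  ]
}}

```text
clock: 9.4
tool_pos: [0.3658, 0.3468, 0.2718]
orientation: [3.141, -0.009, -0.002]
wrist_force: [0.5, -0.2, -2.8]
width: 0.0133
gripper_force: 59.2
```

{"api": "drive_tool", "payload": {
  "rows": [
    [[0, 0, 0], 0.57],
    [[0, 0, 0], 0],
    [[0, 0, 0], 0]
  ]
}}

```text
clock: 9.7
tool_pos: [0.3681, 0.3449, 0.2721]
orientation: [3.139, -0.103, -0.001]
wrist_force: [0.2, -0.7, -5.1]
width: 0.0131
gripper_force: 59.3
```

```bash
python3 - <<'E'
from h import *
np.set_printoptions(precision=4,suppress=True)
s=robot.get_state();print(s["tool_pos"],s["orientation"],s["wrist_force"])
p,d=robot.get_image("scene");cv2.imwrite("pics/over.png",cv2.resize(p[90:290,350:550,::-1],None,fx=3,fy=3))
W=cloud("scene",d);H=hsv(p);t=s["tool_pos"]
m=((H[...,0]<8)|(H[...,0]>172))&(H[...,1]>150)&(np.linalg.norm(W-t,axis=-1)<.16)
Q=W[m]-t;print(m.sum(),Q.min(0),Q.max(0))
# plate slope: PCA on points well ahead of arm
q=Q[Q[:,0]>.02];c=q.mean(0);n=np.linalg.svd(q-c)[2][2];print("n",n*np.sign(n[2]),len(q))
E
```

```text
[0.3681 0.3449 0.2721] [ 3.1393 -0.1028 -0.0011] [ 0.1783 -0.6933 -5.0585]
312 [-0.0115 -0.0354 -0.0418] [0.1147 0.0285 0.022 ]
n [-0.3008  0.0301  0.9532] 232
```

View pics/over.png

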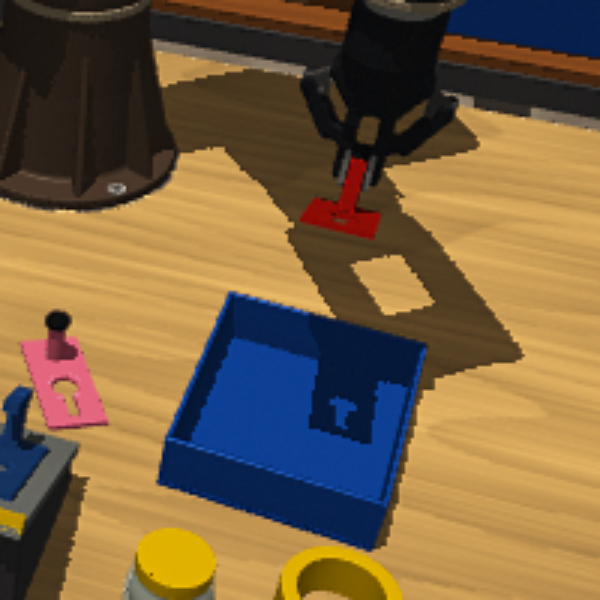

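The bracket is held above the tray at about (345,205) in the crop, plate facing down and tilted about 17-25°. Its shadow falls inside the tray. Next I'll lower it.

{"api": "drive_tool", "payload": {
  "rows": [
    [[0, 0, 10], 0],
    [[0, 0, 20], 0],
    [[0, 0, 20], 0],
    [[0, 0, 20], 0],
    [[0, 0, 20], 0],
    [[0, 0, 20], 0],
    [[0, 0, 20], 0],
    [[0, 0, 20], 0],
    [[0, 0, 20], 0],
    [[0, 0, 20], 0],
    [[0, 0, 10], 0],
    [[0, 0, 0], 0]
  ]
}}

```text
clock: 10.95
tool_pos: [0.3681, 0.3444, 0.0712]
orientation: [3.138, -0.106, -0.003]
wrist_force: [0.3, -0.1, -3.6]
width: 0.0133
gripper_force: 59.2
```

{"api": "drive_tool", "payload": {
  "rows": [
    [[0, 0, 4], 0],
    [[0, 0, 4], 0],
    [[0, 0, 3], 0],
    [[0, 0, 3], 0],
    [[0, 0, 0], 0],
    [[0, 0, 0], 0]
  ],
  "force": 20
}}

```text
clock: 11.55
tool_pos: [0.3687, 0.3452, 0.0587]
orientation: [-3.14, 0.105, -0.0]
wrist_force: [1.1, -0.0, -4.2]
width: 0.0135
gripper_force: 59.2
```

{"api": "drive_tool", "payload": {
  "rows": [
    [[0, 0, 2], 0],
    [[0, 0, 2], 0],
    [[0, 0, 2], 0],
    [[1, 0, 2], 0],
    [[0, 0, 0], 0]
  ],
  "hand": 0,
  "force": 20
}}

```text
clock: 12.05
tool_pos: [0.3707, 0.3455, 0.0518]
orientation: [-3.139, 0.105, -0.003]
wrist_force: [0.2, -6.5, 27.5]
width: 0.0133
gripper_force: 64.6
```

{"api": "drive_tool", "payload": {
  "rows": [
    [[3, 0, 0.5], 0],
    [[3, 0, 1], 0],
    [[3, 0, 1], 0],
    [[3, 0, 1], 0],
    [[0, 0, 0], 0]
  ]
}}

```text
clock: 12.55
tool_pos: [0.3818, 0.3444, 0.0475]
orientation: [-3.14, 0.106, -0.0]
wrist_force: [-2.4, -0.7, 11.0]
width: 0.0133
gripper_force: 63.3
```

```bash
python3 - <<'E'
from h import *
np.set_printoptions(precision=4,suppress=True)
s=robot.get_state();t=s["tool_pos"];print(t,s["wrist_force"],s["ft_torque"],s["gripper_force"])
p,d=robot.get_image("scene")
W=cloud("scene",d);H=hsv(p)
m=((H[...,0]<8)|(H[...,0]>172))&(H[...,1]>150)&(np.linalg.norm(W-t,axis=-1)<.16)
Q=W[m];print(m.sum(),Q.min(0),Q.max(0))
q=Q[Q[:,0]>t[0]+.02];c=q.mean(0);n=np.linalg.svd(q-c)[2][2];print("n",n*np.sign(n[2]),len(q))
E
```

```text
[0.3818 0.3444 0.0475] [-2.4199 -0.7369 10.96  ] [-0.1739  0.7918  0.0762] 63.29448223114014
485 [0.3613 0.3089 0.0108] [0.4893 0.3748 0.0673]
n [-0.158   0.0188  0.9873] 329
```

The drag along the floor is pivoting the plate flat; it is down to about 9°. I'll keep going.

{"api": "drive_tool", "payload": {
  "rows": [
    [[3, 0, 1], 0],
    [[3, 0, 1], 0],
    [[3, 0, 0.7], 0],
    [[3, 0, 0.5], 0],
    [[0, 0, 0], 0]
  ]
}}

```text
clock: 13.1
tool_pos: [0.3931, 0.3432, 0.0439]
orientation: [3.139, -0.106, -0.002]
wrist_force: [-4.5, -0.5, 6.3]
width: 0.0132
gripper_force: 62.8
```

```bash
cat >chk.py <<'E'
from h import *
np.set_printoptions(precision=4,suppress=True)
s=robot.get_state();t=s["tool_pos"];print(t,s["wrist_force"],s["gripper_force"])
p,d=robot.get_image("scene")
W=cloud("scene",d);H=hsv(p)
m=((H[...,0]<8)|(H[...,0]>172))&(H[...,1]>150)&(np.linalg.norm(W-[.42,.345,.02],axis=-1)<.14)
Q=W[m];print(m.sum(),Q.min(0),Q.max(0))
q=Q[(Q[:,0]>.415)];c=q.mean(0);n=np.linalg.svd(q-c)[2][2];print("n",n*np.sign(n[2]),len(q))
E
python3 chk.py
```

```text
[0.3931 0.3432 0.0439] [-4.5418 -0.5348  6.3159] 62.764089703559875
535 [0.3629 0.3076 0.0063] [0.4981 0.3734 0.0651]
n [-0.0715  0.0022  0.9974] 318
```

{"api": "drive_tool", "payload": {
  "rows": [
    [[2, 0, 0.5], 0],
    [[2, 0, 0.5], 0],
    [[0, 0, 0], 0]
  ]
}}

```text
clock: 13.45
tool_pos: [0.3971, 0.343, 0.0429]
orientation: [3.139, -0.106, -0.001]
wrist_force: [-3.0, -0.6, 3.1]
width: 0.0133
gripper_force: 62.2
```

{"api": "drive_tool", "payload": {
  "rows": [
    [[0, 0, 0], 0],
    [[0, 0, 0], 0],
    [[0, 0, 0], 0],
    [[0, 0, 0], 0],
    [[0, 0, 0], 0],
    [[0, 0, 0], 0],
    [[0, 0, 0], 0],
    [[0, 0, 0], 0]
  ],
  "hand": 100
}}

```text
clock: 14.25
tool_pos: [0.3977, 0.3433, 0.0429]
orientation: [-3.14, 0.105, -0.0]
wrist_force: [0.8, 0.1, 0.3]
width: 0.0858
gripper_force: 0.0
```

{"api": "drive_tool", "payload": {
  "rows": [
    [[0, 0, -5], 0],
    [[0, 0, -10], 0],
    [[0, 0, -20], 0],
    [[0, 0, -25], 0],
    [[0, 0, -25], 0],
    [[0, 0, -25], 0],
    [[0, 0, -25], 0],
    [[0, 0, -25], 0],
    [[0, 0, 0], 0],
    [[0, 0, 0], 0]
  ]
}}

```text
clock: 15.25
tool_pos: [0.3978, 0.3434, 0.2039]
orientation: [-3.139, 0.105, -0.002]
wrist_force: [0.8, 0.5, 0.4]
width: 0.0855
gripper_force: 0.0
```

```bash
python3 chk.py; python3 - <<'E'
from h import *
p,d=robot.get_image("scene");cv2.imwrite("pics/end.png",cv2.resize(p[90:290,240:540,::-1],None,fx=2.5,fy=2.5))
E
```

```text
[0.3978 0.3434 0.2039] [0.8041 0.4683 0.4185] 0.0
530 [0.3658 0.3082 0.0062] [0.4891 0.3742 0.0615]
n [0.0277 0.0006 0.9996] 301
```

View pics/end.png

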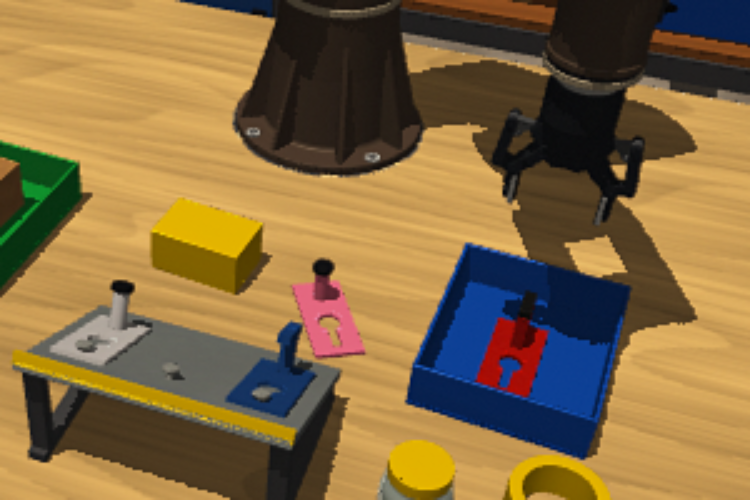

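The red bracket lies flat in the blue tray at about (515,355), arm up. The grey and blue brackets still hang on the board at (100,335) and (270,385), and the gripper is clear.

```bash
python3 -c "
from station import robot
print(robot.job_done())"
```

```text
the job is handed in; nothing more can be done
None
```

The red bracket is off its stud and lying released in the blue tray, flat on its back plate with its arm up. The last picture shows the other two brackets still hanging, and I've handed the job in; the hand-in returned no verdict.

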